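Free a battery module and hang it on the weighing arm

TASK

The battery module in the charging cradle is to be weighed. Swing the cradle's hinged hold-down bar up and over until it stays open, slide the module forward out from under the rail lips, and hang it by the window in its lifting plate on the end of the sprung weighing arm, between the two stops. Let the arm sink gently under the weight without pushing it to its bottom stop, let go only once it has settled, and leave the module hanging, the bar open and the other things on the bench where they are.

Things in the scene. Friction and masses are not known exactly. Their poses are not given: they have to be found in the camera images.
- cradle: Fixed charging cradle: aluminium plate 200 x 150 mm, 8 mm thick, grey side rails 31 mm high out to y = +-52 mm. Origin on the bench under the middle of the module's place; +x is the closed rear, -x the open front and way out. Lips on the rails overlap the module's foot from x = -8 to 52 mm: it can rise only after sliding 60 mm to -x. The plate ends at x = -135. Side play 3 mm.
- hold_bar (a joint): Angle of the hold-down bar: 0 = lying across the module in a slot of its top, which keeps it from sliding; grows as the free end swings up; 1.57 = upright; end stop at 1.95, leaning outward. Light hinge, no catch (bar 120 g): it falls shut if left before upright, and onto its open stop if left past upright.
- bar_hinge (a point): Point on the bar's hinge axis, 60 mm above the bench on the cradle's -y side; the axis runs along the cradle's x. Fixed.
- bar_grip (a point): Point to grip on the bar's cross handle: a black rod, 14 mm diameter, parallel to the hinge axis and 149 mm from it, sticking out to the cradle's +x from the free end of the flat steel bar (14 mm wide). It lies 50 mm to +x of the bar's middle, with about 30 mm of rod beyond and 40 mm before it. 60 mm above the bench when the bar is down, clear all round. Moves with the bar.
- module_center (a point): Battery module (0.38 to 0.54 kg), its centre, 72.5 mm above its underside, 80.5 mm above the bench in the cradle; axes as the cradle's. Black body 100 (x) x 70 (y) x 55 mm high, fins on top, foot 86 mm wide. An upright aluminium lifting plate across its middle, 16 mm thick (x), 70 mm wide (y), reaches 145 mm above the underside.
- module_crown (a point): Point to grip on the module's lifting plate: middle of the thickness, 132.5 mm above the module's underside, 12.5 mm below the plate's top. The crown (solid part over the window) is 40 mm high, 70 mm wide (y) and 16 mm thick (x): grip across x, with the fingertips no more than 25 mm below this point so that they stay out of the window.
- module_window (a point): Middle of the upper edge of the window in the lifting plate, 105 mm above the module's underside. The window is 50 mm wide (y) and 50 mm high, open down to the top of the body. This edge rests on the weighing arm when hung. Axes as the module's.
- balance_arm (a joint): Angle by which the weighing arm has sunk: 0 = unloaded, its bar then rising 0.16 rad from pivot to tip. Under the module it sinks about 0.15 to 0.28 rad (32 to 58 mm at the hanging place) against its spring, about 90 N/m there, well damped (settles in under 1 s). Bottom stop at 0.50.
- hang_seat (a point): Hanging place: middle of the bar's top face, half-way between two upright stops, about 198 mm above the bench unloaded. Its x points from the arm's free tip to the pivot, 210 mm away on a stand 180 mm high. Bar 20 mm wide, 10 mm thick; stops 14 mm high, 28 mm to -x and +x; the arm ends 31 mm to -x. Pass the window over the tip from -x, module x along this x. Moves with the arm.
- spare_sink: Bystander: loose finned heat sink, 60 x 60 x 24 mm, underside centre. Leave it.
- wrench: Bystander: wrench lying at the left. Leave it.
- cleaner: Bystander: white bottle, 56 mm diameter, 130 mm high, underside centre. Leave it.
- pot: Bystander: grey cup, 80 mm diameter, 80 mm high, underside centre. Leave it.
- screwdriver: Bystander: screwdriver lying between cradle and stand. Leave it.
Things that resemble listed ones, but are neither listed nor needed, are in the scene too. What is shaped like the part that bears module_center but green is not meant.

How it is judged:
On the way, in this order (a step that is already met when the one before it is completed fails the run):
1. the hold-down bar is swung up past upright (value of joint hold_bar above 1.6 rad), for 0.2 s.
2. the module has slid at least 50 mm forward along the cradle, still down on it (x of module_center in the frame of cradle below -0.05 m and z of module_center in the frame of cradle below 0.1 m).
3. the module hangs on the weighing arm, which has sunk and settled while the module is still held (distance between module_window and hang_seat below 0.03 m and value of joint balance_arm above 0.1 rad and angle between module_center's own z axis and vertical below 0.25 rad and contact force between module and balance_arm above 1 N and velocity of joint balance_arm between -0.1 and 0.1 rad/s and contact force between the fingers and module above 0.3 N), for 0.2 s.
At the end, for the whole second after the job is handed in: Module at rest (under 80 mm/s), upright within 0.25 rad, carried by the arm (over 1 N), window edge within 30 mm of the hanging place; arm sunk 0.10 to 0.40 rad and still (under 0.1 rad/s); bar open past 1.6 rad; each bystander within 30 mm of its start (distance between module_window and hang_seat below 0.03 m and value of joint balance_arm between 0.1 and 0.4 rad and angle between module_center's own z axis and vertical below 0.25 rad and contact force between module and balance_arm above 1 N and velocity of joint balance_arm between -0.1 and 0.1 rad/s and linear speed of module below 0.08 m/s and value of joint hold_bar above 1.6 rad and distance of each of screwdriver, spare_sink, wrench, cleaner, pot from where it was at the start of the episode below 0.03 m); the robot touches nothing.
It fails at once if the module is let go on the weighing arm before it has settled, so that the arm drops (over 0.6 rad/s) (velocity of joint balance_arm above 0.6 rad/s and contact force between module and balance_arm above 0.3 N and contact force between the fingers and module below 0.05 N).
It fails at once if the weighing arm is pushed down to its bottom stop (over 0.45 rad) (value of joint balance_arm above 0.45 rad).
It fails at once if the module is tipped over (more than 0.7 rad) (angle between module_center's own z axis and vertical above 0.7 rad).
It fails at once if a bystander is displaced by more than 40 mm (distance of any of screwdriver, spare_sink, wrench, cleaner, pot from where it was at the start of the episode above 0.04 m).
It also fails if it takes over 72 s, if anything falls off the work surface, if the arm or the gripper's body presses on something with over 40 N, if the wrist force passes 120 N, or if a joint passes its speed limit or range.

ROBOT

A 6-joint arm with a two-finger parallel gripper is mounted at the origin on the work surface. World frame = base frame: x ahead of the robot, y to its left, z up, the work surface at z = 0. Lengths are in m, angles in rad, forces in N, time in s.
With the tool pointing down it reaches from about 0.425 to 0.95 m from the base axis. Payload 3.5 kg.
Tool frame: the origin (TCP) lies at the very end of the fingers, on their centre line; the grasp point (between the pads) lies 19 mm behind it; z points along the fingers, y is the direction in which the jaws open and shut (so a half turn about z gives the same grasp; the last joint's range is limited). The gripper opens to 85 mm and grips with 20 to 120 N. Pads are 22 mm wide; open, the fingers measure 114 mm over their backs; the gripper's body (76 mm by 85 mm) begins 54 mm behind the grasp point. The pads swing forward as they close: fully open they stand 13 mm farther back than shut.
Start: joints at [-1.348, 0.286, 1.577, -0, 1.279, -0.15], TCP at [0.246, -0.629, 0.231] pointing down, gripper open.
Joint ranges: [-2.77, 2.77], [-0.9, 2.22], [0.21, 2.48], [-1.53, 4.67], [0.24, 2.81], [-2.84, 2.84]. Speed limits (rad/s): [2.79, 2.79, 3.14, 3.14, 3.14, 3.14].

INTERFACE

Orientations are given as a unit quaternion [x, y, z, w].
In Python, from plant import ctrl, eyes, ticket gives the robot as it stands.
- The arm moves only by the tool send_rows, never from a script. Its arguments are lists of equal length, an entry for each row: "translation": the shift along the tool's x, y, z in units of 30 mm (1.0 is 30 mm), a list of three; "rotation": the turn, a rotation vector about the tool's x, y, z in units of 5 degrees (1.0 is 5 degrees), a list of three; "grip": the finger opening in mm, from 0 to 85.4. A call has 1 to 5 rows; each row shifts and turns the commanded pose from where the row before left it, along the tool's axes as they then stand; what a row does not reach is not made up. A row lasts 1/8 s, in which the tool goes at most 62.5 mm and 10.7 degrees, less where a joint would pass 70% of its speed; a pose out of reach is approached as far as the arm can. A call is refused whole if a number of a shift passes 1 or a number of a turn 1, either way. A call with a gripper value outside its range is refused whole. The fingers move at their own pace and stop on an object; "squeeze" is the grip in N (left out, the last holds). Time passes only in rows, so rows that do not move let the fingers close. It gives the time, the measured TCP pose, the force and the opening at its end, in the units of the state.
- ctrl.get_state(): the state, without advancing time (a new reading comes with each control period).
- eyes.read_camera(name): name is "scene" or "top" or "wrist"; returns a dict with "image" (400x640x3 uint8, blue, green, red), "mtx" (3x3 intrinsics, pixels), "xyz" and "orientation" of the camera in the world; the wrist camera has in their place "hand_eye" (4x4, takes a point from camera to tool coordinates, whose origin is the TCP and whose axes are the flange's). Camera axes: x right, y down, z forward; pixel columns grow to the right and rows downward; lengths in m; the calibration is good to about 2 mm. A picture is of the moment at which its call begins: read the wrist's pose just before it. There is no depth.
- ticket.sign_off(): hands the job in, once; it reports no verdict.
The state is a dict: "time": time; "qpos": joint angles; "dq": joint speeds; "joint_efforts": joint torques, N m; "eef_pos": TCP position; "tcp_rot": TCP orientation; "contact_force": force on the tool from outside, world axes, zero at the start; "wrist_torque": the same for the moment, N m; "opening": opening from 0.0 (shut) to 1.0 (fully open).
Only numpy, scipy, OpenCV 4.12 (cv2) and the standard library are available. Lean on these libraries where they do the work, as an engineer would, in place of code of your own. Each camera call takes 0.05 s, during which the arm holds its last target. There are 200 camera calls.

## Working session

There is one attempt and no reset: what is moved stays moved. The work goes in short steps, Python scripts to look and compute and a tool call to move; the robot and the scene stay as the last step left them, time stands still between calls to the robot, and variables do not carry over. Pictures are saved under pics/ and viewed, about 8 in all and at most 12, crops included, and the job is handed in when it is done.

Besides the shell and the picture viewer there is one more tool, called as a command line: name --argument value ..., lists and objects as JSON in quotes. send_rows: Moves the arm, as the interface text tells. Its arguments: {"type":"object","properties":{"translation":{"type":"array"},"rotation":{"type":"array"},"grip":{"type":"array"},"squeeze":{"type":"number"}},"required":["translation","rotation","grip"]}

```bash
mkdir -p pics; ls; python3 - <<'E'
from plant import ctrl, eyes, ticket
import cv2,numpy as np
print(ctrl.get_state())
for n in("scene","top"):
    c=eyes.read_camera(n); cv2.imwrite(f"pics/{n}0.png",c["image"]); print(n,c["mtx"],c["xyz"],c["orientation"])
c=eyes.read_camera("wrist");print(c["mtx"],c["hand_eye"])
E
```

```text
pics
{'time': 0.0, 'qpos': array([-1.34800771e+00,  2.87208746e-01,  1.57817230e+00,  6.16183390e-06,
        1.27859624e+00, -1.50011919e-01]), 'dq': array([-4.95259640e-05, -6.94698656e-04,  9.93999226e-04,  2.31770235e-03,
        4.41572227e-04,  1.25533011e-03]), 'joint_efforts': array([ 3.17102581e-05, -4.05979657e+01, -2.92626590e+01, -1.47771848e-04,
        5.78848514e-03,  1.41648208e-06]), 'eef_pos': array([ 0.24572716, -0.62798125,  0.229921  ]), 'tcp_rot': array([ 9.82677180e-01,  1.85321717e-01, -4.04296163e-05, -1.19163661e-03]), 'contact_force': array([-1.03685163,  0.10127469,  0.06029408]), 'wrist_torque': array([-0.01395669,  0.04074447, -0.00357077]), 'opening': 1.0020001453674687}
scene [[404.72062544   0.         316.67947382]
 [  0.         404.72062544 196.54882563]
 [  0.           0.           1.        ]] [ 1.06763173 -0.67318393  0.98040074] [ 0.87545182  0.27945198 -0.13057263 -0.37207727]
top [[422.78397024   0.         314.22680021]
 [  0.         422.78397024 196.66080262]
 [  0.           0.           1.        ]] [0.24581511 0.0063967  1.47468901] [ 0.71693212 -0.68805112  0.07953157 -0.07917524]
[[285.1576739    0.         323.70140887]
 [  0.         285.1576739  198.24092124]
 [  0.           0.           1.        ]] [[ 8.89160935e-04 -9.51322037e-01 -3.08197324e-01  7.97833652e-02]
 [ 9.99999591e-01  7.94991135e-04  4.31113365e-04  2.08260618e-04]
 [-1.65113504e-04 -3.08197582e-01  9.51322355e-01 -1.42991083e-01]
 [ 0.00000000e+00  0.00000000e+00  0.00000000e+00  1.00000000e+00]]
```

View pics/scene0.png

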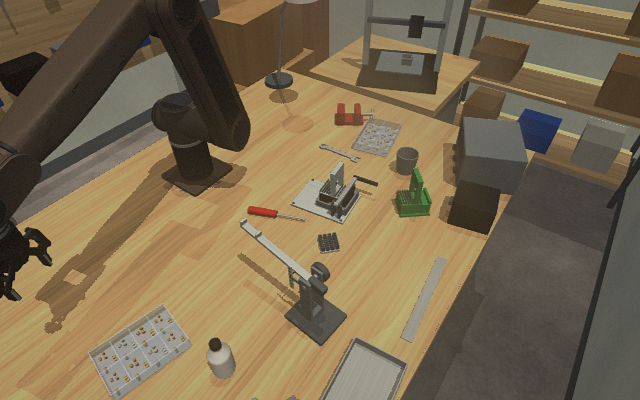

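View pics/top0.png

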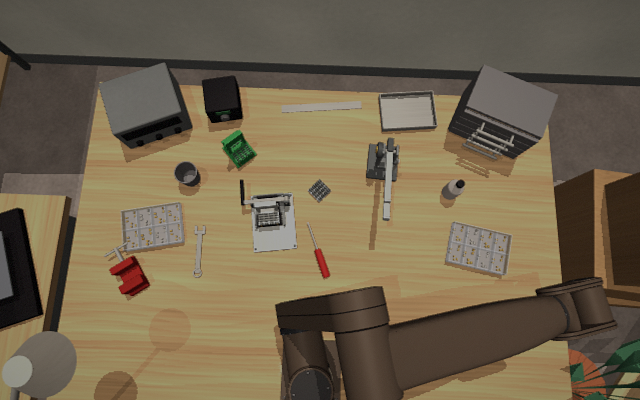

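The scene view has the cradle at about (330,195) and the balance at about (290,270). The top view has the cradle at (272,220) with its open front towards the robot, the handle at (242,190), and the arm tip at (387,215). I'll enlarge both views next.

```bash
python3 - <<'E'
import cv2,numpy as np
t=cv2.imread("pics/top0.png");s=cv2.imread("pics/scene0.png")
a=cv2.resize(t[130:260,230:410],None,fx=4.4,fy=4.4,interpolation=cv2.INTER_CUBIC)
b=cv2.resize(s[150:350,230:390],None,fx=3,fy=3,interpolation=cv2.INTER_CUBIC)
cv2.imwrite("pics/ta.png",a);cv2.imwrite("pics/sb.png",b)
E
```

```text
(no output)
```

View pics/ta.png

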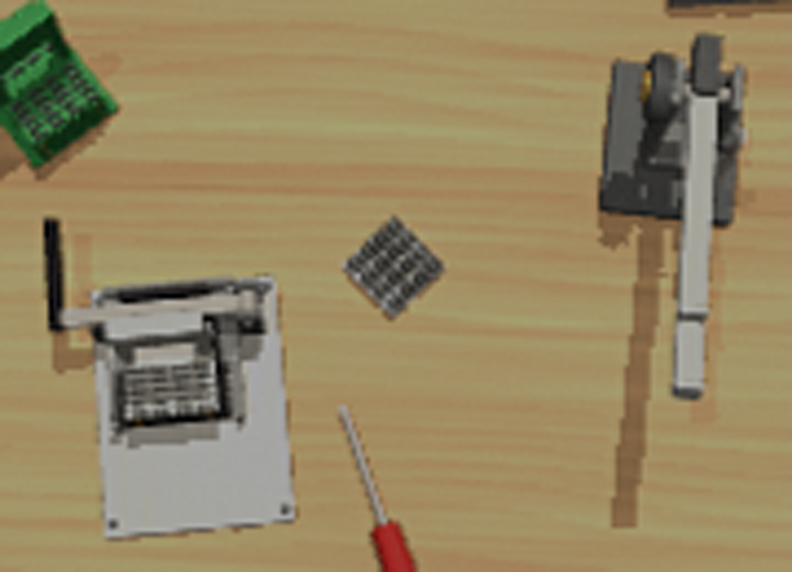

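View pics/sb.png

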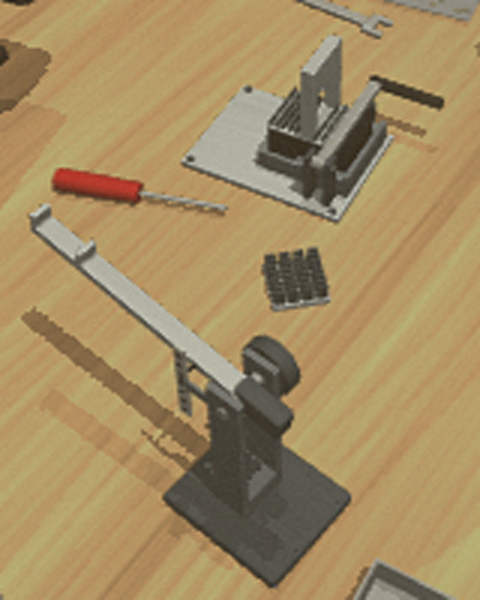

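The top crop shows the plate corners at (108,537), (293,521), (275,278) and (95,290), the handle from (48,218) to (56,328), and the stops at (688,388) and (693,317). In the scene crop the stops are at (40,213) and (86,248). Next I'll turn these into positions.

```bash
cat > h.py <<'E'
import numpy as np, cv2
from scipy.spatial.transform import Rotation as R
K={"scene":(404.7206,316.679,196.549),"top":(422.784,314.227,196.661)}
P={"scene":([1.06763173,-0.67318393,0.98040074],[0.87545182,0.27945198,-0.13057263,-0.37207727]),
"top":([0.24581511,0.0063967,1.47468901],[0.71693212,-0.68805112,0.07953157,-0.07917524])}
def ray(n,u,v):
    f,cx,cy=K[n];d=R.from_quat(P[n][1]).apply([(u-cx)/f,(v-cy)/f,1]);return np.array(P[n][0]),d/np.linalg.norm(d)
def onz(n,u,v,z):
    o,d=ray(n,u,v);return o+d*(z-o[2])/d[2]
def tri(a,b):
    A=np.zeros((3,3));B=np.zeros(3)
    for o,d in(a,b):
        M=np.eye(3)-np.outer(d,d);A+=M;B+=M@o
    p=np.linalg.solve(A,B);return p,[np.linalg.norm((np.eye(3)-np.outer(d,d))@(p-o)) for o,d in(a,b)]
def proj(n,p):
    f,cx,cy=K[n];q=R.from_quat(P[n][1]).inv().apply(np.array(p)-P[n][0]);return q[0]/q[2]*f+cx,q[1]/q[2]*f+cy
E
python3 - <<'E'
from h import *
np.set_printoptions(precision=4,suppress=True)
T=lambda u,v:(230+u/4.4,130+v/4.4); S=lambda u,v:(230+u/3,150+v/3)
c=[onz("top",*T(*p),.008)[:2] for p in((108,537),(293,521),(275,278),(95,290))]
m=np.array([(-.135,.075),(-.135,-.075),(.065,-.075),(.065,.075)])
c=np.array(c);print(c)
d=m-m.mean(0);e=c-c.mean(0);yaw=np.arctan2((d[:,0]*e[:,1]-d[:,1]*e[:,0]).sum(),(d*e).sum())
Rm=np.array([[np.cos(yaw),-np.sin(yaw)],[np.sin(yaw),np.cos(yaw)]])
t=c.mean(0)-Rm@m.mean(0);print("cradle",t,yaw,"res",c-(m@Rm.T+t))
cs=[onz("scene",*S(*p),.008)[:2] for p in((248,89),(186,160),(338,216))];print("scene corners",np.array(cs))
for p in((48,218),(56,328)):print("handle",onz("top",*T(*p),.06))
print("handle scene",onz("scene",*S(373,80),.06),onz("scene",*S(442,102),.06))
print("plate top scene", tri(ray("top",*T(165,350)),ray("scene",*S(325,43))))
for a,b in(((688,384),(40,210)),((693,315),(86,244))):print("stop",tri(ray("top",*T(*a)),ray("scene",*S(*b))))
print("pivot",onz("top",*T(703,100),.18))
E
```

```text
[[0.3767 0.2105]
 [0.3952 0.0661]
 [0.5908 0.0904]
 [0.5748 0.2353]]
cradle [0.5191 0.1548] 0.12227267390062882 res [[ 0.0008 -0.0023]
 [ 0.0009  0.0021]
 [-0.002   0.0021]
 [ 0.0003 -0.0019]]
scene corners [[0.387  0.2073]
 [0.4016 0.0677]
 [0.592  0.0939]]
handle [0.6196 0.2684 0.06  ]
handle [0.5317 0.2552 0.06  ]
handle scene [0.5332 0.255  0.06  ] [0.6177 0.2669 0.06  ]
plate top scene (array([0.5085, 0.1671, 0.1581]), [np.float64(0.012734689687052459), np.float64(0.012734689687052653)])
stop (array([ 0.4784, -0.2099,  0.215 ]), [np.float64(0.00117651168669339), np.float64(0.0011765116866932913)])
stop (array([ 0.5304, -0.213 ,  0.2066]), [np.float64(0.0009757270441364953), np.float64(0.0009757270441364921)])
pivot [ 0.6972 -0.2254  0.18  ]
```

send_rows --translation '[[0,0,-1],[0,0,-1],[0,0,-1],[0,0,-1]]' --rotation '[[0,0,0.7],[0,0,0.7],[0,0,0.7],[0,0,0.7]]' --grip '[60,60,60,60]'

```text
time: 0.65
eef_pos: [0.2458, -0.6284, 0.3517]
tcp_rot: [0.998, 0.063, -0.0, -0.0]
contact_force: [-0.2, 0.6, -0.3]
opening: 0.702
```

send_rows --translation '[[0.8,-1,0],[0.8,-1,0],[0.8,-1,0],[0.8,-1,0],[0.8,-1,0]]' --rotation '[[0,0,0],[0,0,0],[0,0,0],[0,0,0],[0,0,0]]' --grip '[60,60,60,60,60]'

```text
time: 1.27
eef_pos: [0.3461, -0.4632, 0.3508]
tcp_rot: [0.998, 0.064, -0.0, -0.0]
contact_force: [0.1, 1.1, 0.4]
opening: 0.702
```

send_rows --translation '[[0.8,-1,0],[0.8,-1,0],[0.8,-1,0],[0.8,-1,0],[0.8,-1,0]]' --rotation '[[0,0,0],[0,0,0],[0,0,0],[0,0,0],[0,0,0]]' --grip '[60,60,60,60,60]'

```text
time: 1.9
eef_pos: [0.4458, -0.2991, 0.351]
tcp_rot: [0.998, 0.064, -0.0, -0.0]
contact_force: [1.2, 0.3, -0.4]
opening: 0.704
```

send_rows --translation '[[0.4,-1,0],[0.4,-1,0],[0.4,-1,0],[0.4,-1,0],[0.4,-1,0]]' --rotation '[[0,0,0],[0,0,0],[0,0,0],[0,0,0],[0,0,0]]' --grip '[60,60,60,60,60]'

```text
time: 2.52
eef_pos: [0.4857, -0.1428, 0.351]
tcp_rot: [0.998, 0.064, -0.0, -0.0]
contact_force: [0.7, -0.1, -0.4]
opening: 0.7
```

send_rows --translation '[[0.4,-1,0],[0.4,-1,0],[0.4,-1,0],[0.4,-1,0],[0.4,-1,0]]' --rotation '[[0,0,0],[0,0,0],[0,0,0],[0,0,0],[0,0,0]]' --grip '[60,60,60,60,60]'

```text
time: 3.15
eef_pos: [0.526, 0.0137, 0.3509]
tcp_rot: [0.998, 0.064, -0.0, -0.0]
contact_force: [-0.2, -0.8, -0.7]
opening: 0.704
```

send_rows --translation '[[0.4,-1,0],[0.4,-1,0],[0.4,-1,0],[0.4,-1,0],[0.4,-1,0]]' --rotation '[[0,0,0],[0,0,0],[0,0,0],[0,0,0],[0,0,0]]' --grip '[60,60,60,60,60]'

```text
time: 3.78
eef_pos: [0.5663, 0.1701, 0.3509]
tcp_rot: [0.998, 0.064, -0.0, 0.0]
contact_force: [0.0, -0.5, 0.3]
opening: 0.702
```

send_rows --translation '[[0.4,-1,0.5],[0.4,-1,1],[0.3,-0.9,1],[0,0,1],[0,0,1]]' --rotation '[[0,0,0],[0,0,0],[0,0,0],[0,0,0],[0,0,0]]' --grip '[60,60,60,60,60]'

```text
time: 4.4
eef_pos: [0.5875, 0.26, 0.2147]
tcp_rot: [0.998, 0.065, -0.0, 0.0]
contact_force: [0.5, -0.2, 0.4]
opening: 0.701
```

send_rows --translation '[[0,0,1],[0,0,0]]' --rotation '[[0,0,0],[0,0,0]]' --grip '[60,60]'

```text
time: 4.65
eef_pos: [0.5857, 0.259, 0.1825]
tcp_rot: [0.998, 0.064, -0.004, 0.001]
contact_force: [-0.2, -0.2, -1.0]
opening: 0.701
```

```bash
cat >> h.py <<'E'
def snap(name):
    from plant import ctrl,eyes
    s=ctrl.get_state();c=eyes.read_camera("wrist");cv2.imwrite(f"pics/{name}.png",c["image"])
    W=np.eye(4);W[:3,:3]=R.from_quat(s["tcp_rot"]).as_matrix();W[:3,3]=s["eef_pos"];X=W@c["hand_eye"]
    f=c["mtx"];K[name]=(f[0,0],f[0,2],f[1,2]);P[name]=(X[:3,3],R.from_matrix(X[:3,:3]).as_quat())
    print(name,repr(K[name]),repr(P[name]),"t",s["time"],s["eef_pos"])
E
python3 -c "
from h import *
snap('w1')"
```

```text
w1 (np.float64(285.157673903948), np.float64(323.70140887260544), np.float64(198.24092124145665)) (array([0.66593238, 0.26939218, 0.32490167]), array([ 0.74165036, -0.65150537, -0.10503302,  0.12026456])) t 4.65 [0.58573135 0.25896542 0.18250414]
```

View pics/w1.png

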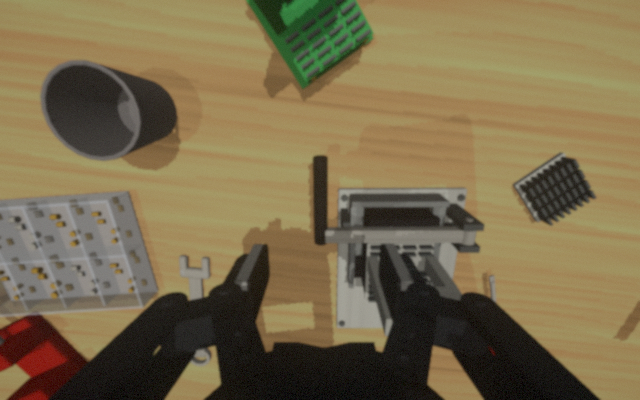

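The wrist view shows the handle rod from (320,156) to (321,243), the bar running to the right, and the module at about (410,250).

```bash
python3 - <<'E'
from h import *
np.set_printoptions(precision=4,suppress=True)
K["w1"]=(285.158,323.701,198.241);P["w1"]=([0.66593238,0.26939218,0.32490167],[0.74165036,-0.65150537,-0.10503302,0.12026456])
for p in((320,157),(321,242)):print(onz("w1",*p,.06))
c=[onz("w1",*p,.008)[:2] for p in((340,326),(340,189),(466,188))];print(np.array(c))
E
```

```text
[0.6185 0.2665 0.06  ]
[0.5312 0.2544 0.06  ]
[[0.3808 0.2094]
 [0.5752 0.2383]
 [0.5952 0.0938]]
```

send_rows --translation '[[0.11,-0.1,1],[0,0,1],[0,0,1],[0,0,1],[0,0,0.7]]' --rotation '[[0,0,-0.1],[0,0,0],[0,0,0],[0,0,0],[0,0,0]]' --grip '[60,50,50,50,50]' --squeeze 25

```text
time: 5.32
eef_pos: [0.5918, 0.2631, 0.0459]
tcp_rot: [0.998, 0.068, 0.001, -0.0]
contact_force: [-0.4, -0.3, 0.3]
opening: 0.586
```

send_rows --translation '[[0,0,0],[0,0,0],[0,0,0],[0,0,0]]' --rotation '[[0,0,0],[0,0,0],[0,0,0],[0,0,0]]' --grip '[10,5,5,5]'

```text
time: 5.82
eef_pos: [0.5921, 0.2632, 0.0471]
tcp_rot: [0.998, 0.068, 0.002, -0.0]
contact_force: [0.8, 0.4, 3.0]
opening: 0.154
```

send_rows --translation '[[0,0.056,-0.742],[0,0.166,-0.726],[0,0.273,-0.693],[0,0.373,-0.644],[0,0.465,-0.581]]' --rotation '[[0,0,0],[0,0,0],[0,0,0],[0,0,0],[0,0,0]]' --grip '[5,5,5,5,5]'

```text
time: 6.45
eef_pos: [0.597, 0.226, 0.1507]
tcp_rot: [0.998, 0.068, 0.002, -0.004]
contact_force: [1.2, 8.2, 3.0]
opening: 0.15
```

send_rows --translation '[[0,0.547,-0.505],[0,0.616,-0.418],[0,0.672,-0.321],[0,0.712,-0.217],[0,0.736,-0.108]]' --rotation '[[0,0,0],[0,0,0],[0,0,0],[0,0,0],[0,0,0]]' --grip '[5,5,5,5,5]'

```text
time: 7.08
eef_pos: [0.6103, 0.1258, 0.1977]
tcp_rot: [0.998, 0.069, 0.002, -0.001]
contact_force: [1.6, 3.8, 1.5]
opening: 0.154
```

send_rows --translation '[[0,0.745,0],[0,0.735,0.114],[0,0.2,0.05],[0,0,0],[0,0,0]]' --rotation '[[0,0,0],[0,0,0],[0,0,0],[0,0,0],[0,0,0]]' --grip '[5,5,5,5,5]'

```text
time: 7.7
eef_pos: [0.6171, 0.0742, 0.1897]
tcp_rot: [0.998, 0.068, 0.0, 0.001]
contact_force: [0.2, -2.0, 5.8]
opening: 0.146
```

send_rows --translation '[[0,0,0],[0,0,0],[0,0,0],[0,0,-1],[0,0,-1]]' --rotation '[[0,0,0],[0,0,0],[0,0,0],[0,0,0],[0,0,0]]' --grip '[75,75,75,75,75]'

```text
time: 8.32
eef_pos: [0.616, 0.0759, 0.2486]
tcp_rot: [0.998, 0.069, -0.001, -0.0]
contact_force: [-0.2, 0.2, -0.8]
opening: 0.878
```

send_rows --translation '[[0,0,-1],[0,0,-1],[0,0,0],[0,0,0],[0,0,0]]' --rotation '[[0,0,-1],[0,0,-1],[0,0,-1],[0,0,-1],[0,0,-1]]' --grip '[75,75,75,75,75]'

```text
time: 8.95
eef_pos: [0.6164, 0.0759, 0.3085]
tcp_rot: [0.959, 0.284, -0.001, -0.0]
contact_force: [0.9, -0.0, -0.1]
opening: 0.876
```

send_rows --translation '[[0,0,0],[0,0,0],[0,0,0],[0,0,0],[0,0,0]]' --rotation '[[0,0,-1],[0,0,-1],[0,0,-1],[0,0,-1],[0,0,-1]]' --grip '[75,75,75,75,75]'

```text
time: 9.57
eef_pos: [0.6163, 0.0759, 0.3084]
tcp_rot: [0.874, 0.485, -0.001, -0.0]
contact_force: [0.0, -1.0, -0.9]
opening: 0.881
```

send_rows --translation '[[0,0,0],[0,0,0],[0,0,0],[0,0,0],[0,0,0]]' --rotation '[[0,0,-1],[0,0,-1],[0,0,-1],[0,0,-1],[0,0,-1]]' --grip '[75,75,75,75,75]'

```text
time: 10.2
eef_pos: [0.6163, 0.0759, 0.3085]
tcp_rot: [0.749, 0.663, -0.001, -0.0]
contact_force: [-0.6, -1.1, -0.4]
opening: 0.876
```

send_rows --translation '[[0,0,0],[0,0,0],[0,0,0],[0,0,0]]' --rotation '[[0,0,-1],[0,0,-1],[0,0,-1],[0,0,0]]' --grip '[75,75,75,75]'

```text
time: 10.7
eef_pos: [0.6164, 0.0759, 0.3085]
tcp_rot: [0.657, 0.754, -0.0, -0.0]
contact_force: [-0.1, 0.7, 0.2]
opening: 0.878
```

send_rows --translation '[[1,-0.9,0],[1,-0.9,0],[1,-0.95,0],[0.08,0,1],[0,0,0]]' --rotation '[[0,0,0],[0,0,0],[0,0,0],[0,0,0],[0,0,0]]' --grip '[75,75,75,75,75]'

```text
time: 11.32
eef_pos: [0.5204, 0.1563, 0.2765]
tcp_rot: [0.657, 0.754, -0.002, -0.002]
contact_force: [-0.4, 0.3, -1.5]
opening: 0.874
```

```bash
python3 -c "
from h import *
snap('w2')
from plant import eyes
cv2.imwrite('pics/top2.png',eyes.read_camera('top')['image'])"
```

```text
w2 (np.float64(285.157673903948), np.float64(323.70140887260544), np.float64(198.24092124145665)) (array([0.51097177, 0.234897  , 0.41944818]), array([0.98531686, 0.06842162, 0.00851662, 0.1561942 ])) t 11.325 [0.52044553 0.15628967 0.2764612 ]
```

View pics/w2.png

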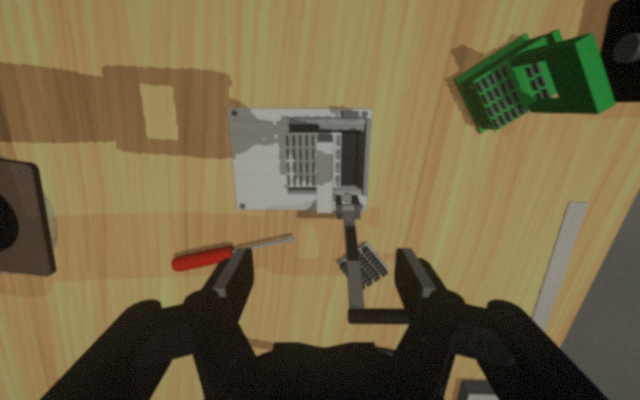

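The bar is open, with its handle at (380,316), and the lifting plate is at about (325,175). I'll zoom in to measure the plate.

```bash
python3 - <<'E'
import cv2
i=cv2.imread("pics/w2.png");cv2.imwrite("pics/w2c.png",cv2.resize(i[95:225,220:385],None,fx=4.5,fy=4.5,interpolation=cv2.INTER_CUBIC))
E
```

```text
(no output)
```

View pics/w2c.png

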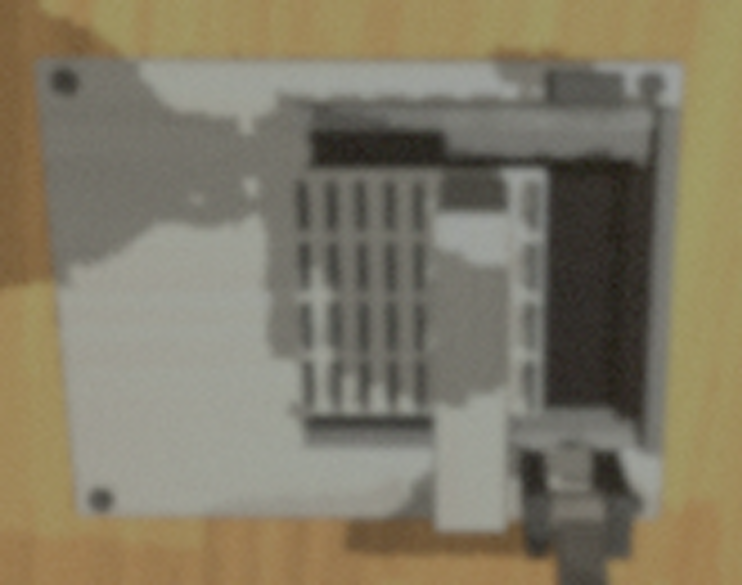

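```bash
python3 - <<'E'
from h import *
np.set_printoptions(precision=4,suppress=True)
K["w2"]=(285.158,323.701,198.241);P["w2"]=([0.51097177,0.234897,0.41944818],[0.98531686,0.06842162,0.00851662,0.1561942])
g=lambda u,v,z:onz("w2",220+u/4.5,95+v/4.5,z)
q=[g(*p,.153) for p in((437,210),(437,530),(507,530),(508,210))];print(np.array(q),np.mean(q,0))
c=[g(*p,.008) for p in((38,60),(82,515),(660,517),(684,63))];print(np.array(c),np.mean(c,0)[:2]+.035*np.array([.991,.135]))
E
```

```text
[[0.5081 0.2025 0.153 ]
 [0.5172 0.1329 0.153 ]
 [0.5326 0.1351 0.153 ]
 [0.5225 0.2045 0.153 ]] [0.5201 0.1688 0.153 ]
[[0.3796 0.213  0.008 ]
 [0.3997 0.066  0.008 ]
 [0.5954 0.0928 0.008 ]
 [0.5755 0.2394 0.008 ]] [0.5222 0.1575]
```

```bash
python3 - <<'E'
from h import *
np.set_printoptions(precision=4,suppress=True)
K["w2"]=(285.158,323.701,198.241);P["w2"]=([0.51097177,0.234897,0.41944818],[0.98531686,0.06842162,0.00851662,0.1561942])
g=lambda u,v,z:onz("w2",220+u/4.5,95+v/4.5,z)
print("body",np.array([g(*p,.068) for p in((297,170),(300,415),(437,293))]))
T=lambda u,v:(230+u/4.4,130+v/4.4)
print("plate by top0",onz("top",*T(165,352),.153),onz("top",*T(133,355),.153),onz("top",*T(196,350),.153))
f,cx,cy=K["w2"]
for p in((0,.035),(0,-.035)):
    x=.522+p[0]*.991-p[1]*.135;y=.157+p[1]*.991+p[0]*.135
    u,v=proj("w2",(x,y,.153));print("expect crop px",(u-220)*4.5,(v-95)*4.5)
t=cv2.imread("pics/top2.png");a=cv2.resize(t[150:265,235:335],None,fx=5,fy=5,interpolation=cv2.INTER_CUBIC);cv2.imwrite("pics/t2c.png",a)
E
```

```text
body [[0.4686 0.1975 0.068 ]
 [0.4761 0.1297 0.068 ]
 [0.5101 0.1698 0.068 ]]
plate by top0 [0.4984 0.1587 0.153 ] [0.4953 0.1817 0.153 ] [0.5009 0.1364 0.153 ]
expect crop px 473.9871673105992 268.4647739313573
expect crop px 472.6464898141335 579.2964449723454
```

send_rows --translation '[[0.41,0.04,0.9],[0,0,1],[0,0,1],[0,0,1],[0,0,1]]' --rotation '[[0,0,0],[0,0,0],[0,0,0],[0,0,0],[0,0,0]]' --grip '[75,75,75,75,75]' --squeeze 40

```text
time: 12.05
eef_pos: [0.5234, 0.168, 0.1326]
tcp_rot: [0.658, 0.753, 0.001, 0.001]
contact_force: [-0.3, 0.3, -0.4]
opening: 0.882
```

send_rows --translation '[[0,0,0],[0,0,0],[0,0,0],[0,0,0],[0,0,0]]' --rotation '[[0,0,0],[0,0,0],[0,0,0],[0,0,0],[0,0,0]]' --grip '[50,30,5,5,5]'

```text
time: 12.68
eef_pos: [0.5223, 0.1684, 0.1334]
tcp_rot: [0.657, 0.754, 0.0, 0.001]
contact_force: [-2.8, -1.0, 4.4]
opening: 0.172
```

send_rows --translation '[[0,0,0],[0,0,0],[0,0,0.22],[0,0,0]]' --rotation '[[0,0,0],[0,0,0],[0,0,0],[0,0,0]]' --grip '[30,30,30,30]'

```text
time: 13.18
eef_pos: [0.5211, 0.1683, 0.1243]
tcp_rot: [0.657, 0.754, -0.001, -0.001]
contact_force: [-0.4, -0.2, 0.5]
opening: 0.351
```

send_rows --translation '[[0,0,0],[0,0,0],[0,0,0],[0,0,0]]' --rotation '[[0,0,0],[0,0,0],[0,0,0],[0,0,0]]' --grip '[5,5,5,5]' --squeeze 60

```text
time: 13.68
eef_pos: [0.5213, 0.1683, 0.1251]
tcp_rot: [0.657, 0.754, -0.0, -0.0]
contact_force: [-1.4, 0.3, -1.7]
opening: 0.175
```

send_rows --translation '[[0,-0.3,0],[0,-0.4,0]]' --rotation '[[0,0,0],[0,0,0]]' --grip '[5,5]'

```text
time: 13.92
eef_pos: [0.5003, 0.1654, 0.125]
tcp_rot: [0.657, 0.754, -0.0, -0.0]
contact_force: [0.0, 1.4, -3.9]
opening: 0.178
```

send_rows --translation '[[0,-0.5,0],[0,-0.5,0],[0,-0.5,0],[0,-0.1,0],[0,0,0]]' --rotation '[[0,0,0],[0,0,0],[0,0,0],[0,0,0],[0,0,0]]' --grip '[5,5,5,5,5]'

```text
time: 14.55
eef_pos: [0.4534, 0.159, 0.1256]
tcp_rot: [0.657, 0.754, 0.0, 0.0]
contact_force: [-0.6, 0.3, -3.9]
opening: 0.177
```

send_rows --translation '[[0,0,-0.2],[0,0,-0.4],[0,0,-0.8],[0,0,-1],[0,0,-1]]' --rotation '[[0,0,0],[0,0,0],[0,0,0],[0,0,0],[0,0,0]]' --grip '[5,5,5,5,5]'

```text
time: 15.18
eef_pos: [0.4537, 0.159, 0.2293]
tcp_rot: [0.657, 0.754, 0.0, 0.0]
contact_force: [-0.0, 0.7, -4.9]
opening: 0.178
```

send_rows --translation '[[0,0,-1],[0,0,-1],[0,0,-1],[0,0,-1],[0,0,-0.5]]' --rotation '[[0,0,0.4],[0,0,0.5],[0,0,0.5],[0,0,0.5],[0,0,0.4]]' --grip '[5,5,5,5,5]'

```text
time: 15.8
eef_pos: [0.4541, 0.1591, 0.3654]
tcp_rot: [0.73, 0.684, 0.002, 0.001]
contact_force: [0.1, 0.7, -4.0]
opening: 0.179
```

send_rows --translation '[[-0.4,0.1,0],[-0.8,0.3,0],[-1,0.3,0],[-1,0.3,0],[-1,0.3,0]]' --rotation '[[0,0,0],[0,0,0],[0,0,0],[0,0,0],[0,0,0]]' --grip '[5,5,5,5,5]'

```text
time: 16.42
eef_pos: [0.4838, 0.0291, 0.3602]
tcp_rot: [0.729, 0.684, -0.001, -0.001]
contact_force: [0.6, 1.2, -3.5]
opening: 0.176
```

send_rows --translation '[[-1,0.2,0],[-1,-0.2,0],[-1,-0.3,0],[-1,-0.4,0],[-1,-0.4,0]]' --rotation '[[0,0,0],[0,0,0],[0,0,0],[0,0,0],[0,0,0]]' --grip '[5,5,5,5,5]'

```text
time: 17.05
eef_pos: [0.4406, -0.1182, 0.3603]
tcp_rot: [0.729, 0.684, -0.001, -0.002]
contact_force: [-0.8, -1.2, -4.2]
opening: 0.177
```

send_rows --translation '[[-1,-0.3,0],[-1,-0.3,0],[-0.7,-0.3,0],[-0.3,0,0],[0,0,0]]' --rotation '[[0,0,0],[0,0,0],[0,0,0],[0,0,0],[0,0,0]]' --grip '[5,5,5,5,5]'

```text
time: 17.68
eef_pos: [0.409, -0.2052, 0.3614]
tcp_rot: [0.73, 0.684, 0.0, -0.001]
contact_force: [0.4, 0.9, -4.3]
opening: 0.178
```

send_rows --translation '[[0,0,1],[0,0,1],[0,0,1],[0,0,0.8],[0,0,0.4]]' --rotation '[[0,0,0],[0,0,0],[0,0,0],[0,0,0],[0,0,0]]' --grip '[5,5,5,5,5]'

```text
time: 18.3
eef_pos: [0.4089, -0.2036, 0.2345]
tcp_rot: [0.729, 0.685, -0.0, -0.002]
contact_force: [-1.0, -0.4, -3.2]
opening: 0.179
```

```bash
python3 - <<'E'
from plant import eyes,ctrl
import cv2
s=ctrl.get_state();print(s["eef_pos"],s["tcp_rot"])
i=eyes.read_camera("scene")["image"];cv2.imwrite("pics/s3.png",cv2.resize(i[130:330,140:360],None,fx=3,fy=3,interpolation=cv2.INTER_CUBIC))
E
```

```text
[ 0.40886511 -0.20361035  0.23452623] [ 7.28740159e-01  6.84788277e-01 -3.00336201e-05 -1.67181496e-03]
```

View pics/s3.png

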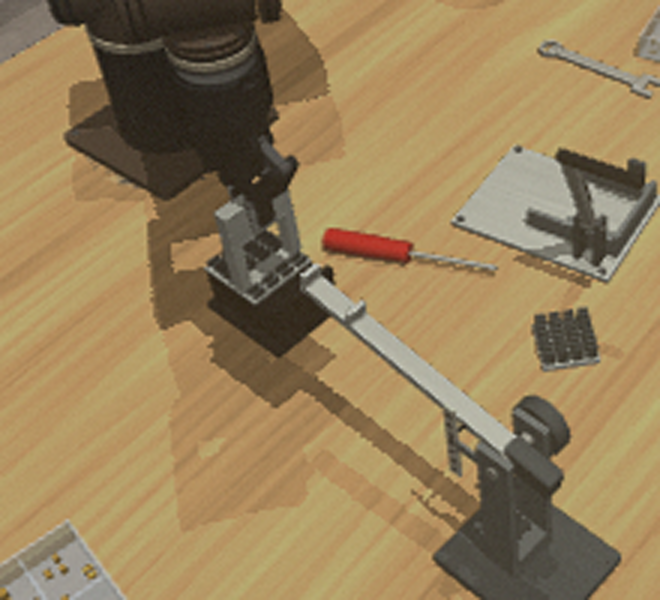

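The module is held upright, with its window posts at about (235,245) and (290,225). The arm tip at (310,272) is just ahead of the window, and the bar is open. I'll check the lateral alignment by projecting the expected points.

```bash
python3 - <<'E'
from h import *
tx=np.array([.064,.998,0]);ty=np.array([.998,-.064,0]);tc=np.array([.4089,-.2036,.2345])
for n,(a,b,c) in {"L out top":(-.035,.008,.028),"L out bot":(-.035,.008,-.062),"L in bot":(-.025,.008,-.062),"R in bot":(.025,.008,-.062),"R out bot":(.035,.008,-.062),"R out top":(.035,.008,.028),
"L in top":(-.025,.008,-.012),"body FL":(-.035,.05,-.062),"body FR":(.035,.05,-.062),"body BL":(-.035,-.05,-.062)}.items():
    p=tc+tx*a+ty*b;p[2]+=c;u,v=proj("scene",p);print(n,round((u-140)*3),round((v-130)*3))
i=cv2.imread("pics/s3.png");cv2.imwrite("pics/s3c.png",cv2.resize(i[180:370,190:350],None,fx=4,fy=3.1,interpolation=cv2.INTER_CUBIC)[:600])
E
```

```text
L out top 225 221
L out bot 244 292
L in bot 253 286
R in bot 294 254
R out bot 302 248
R out top 286 177
L in top 242 247
body FL 275 314
body FR 333 269
body BL 203 263
```

View pics/s3c.png

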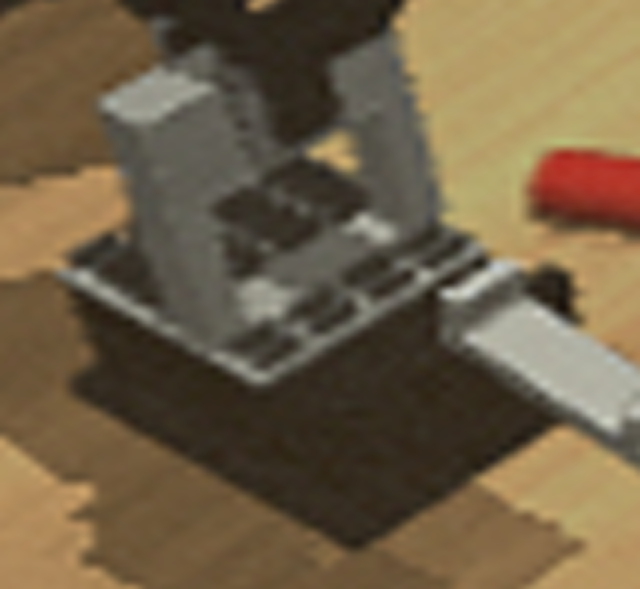

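send_rows --translation '[[-0.06,0.4,-0.1],[0,0.5,0],[0,0.5,0],[0,0.3,0],[0,0,0]]' --rotation '[[0,0,0],[0,0,0],[0,0,0],[0,0,0],[0,0,0]]' --grip '[5,5,5,5,5]'

```text
time: 18.98
eef_pos: [0.4607, -0.21, 0.2394]
tcp_rot: [0.729, 0.685, -0.0, -0.0]
contact_force: [0.2, -0.1, -3.9]
opening: 0.173
```

send_rows --translation '[[0,0.4,0],[0,0.4,0],[0,0.25,0],[0,0,0]]' --rotation '[[0,0,0],[0,0,0],[0,0,0],[0,0,0]]' --grip '[5,5,5,5]'

```text
time: 19.48
eef_pos: [0.4919, -0.212, 0.2394]
tcp_rot: [0.729, 0.684, -0.0, -0.0]
contact_force: [-0.6, -0.3, -4.6]
opening: 0.175
```

send_rows --translation '[[0,0.2,0],[0,0.2,0],[0,0,0.3],[0,0,0.3],[0,0,0.3]]' --rotation '[[0,0,0],[0,0,0],[0,0,0],[0,0,0],[0,0,0]]' --grip '[5,5,5,5,5]'

```text
time: 20.1
eef_pos: [0.503, -0.2125, 0.2112]
tcp_rot: [0.729, 0.684, -0.0, -0.001]
contact_force: [-0.5, 0.3, -3.8]
opening: 0.178
```

send_rows --translation '[[0,0,0.2],[0,0,0.2],[0,0,0.2],[0,0,0],[0,0,0]]' --rotation '[[0,0,0],[0,0,0],[0,0,0],[0,0,0],[0,0,0]]' --grip '[5,5,5,5,5]'

```text
time: 20.72
eef_pos: [0.5035, -0.2129, 0.1947]
tcp_rot: [0.729, 0.684, -0.0, 0.0]
contact_force: [-0.8, -0.8, -1.5]
opening: 0.181
```

send_rows --translation '[[0,0,0.2],[0,0,0.2],[0,0,0.2],[0,0,0],[0,0,0]]' --rotation '[[0,0,0],[0,0,0],[0,0,0],[0,0,0],[0,0,0]]' --grip '[5,5,5,5,5]'

```text
time: 21.35
eef_pos: [0.5034, -0.2128, 0.1765]
tcp_rot: [0.729, 0.684, -0.0, -0.0]
contact_force: [-1.1, -1.3, -1.2]
opening: 0.174
```

```bash
python3 - <<'E'
from plant import eyes,ctrl
import cv2
s=ctrl.get_state();print(s["eef_pos"],s["contact_force"])
i=eyes.read_camera("scene")["image"];cv2.imwrite("pics/s4.png",cv2.resize(i[180:320,200:350],None,fx=4,fy=4,interpolation=cv2.INTER_CUBIC))
for k in range(6): print(ctrl.get_state()["contact_force"]); eyes.read_camera("top")
E
```

```text
[ 0.50340871 -0.21281619  0.1764772 ] [-1.08591628 -1.27795671 -1.23917051]
[-2.04179392 -1.06550927 -0.75541863]
[-2.40372839  0.56722986 -1.10069938]
[-2.02826745 -0.63943627 -1.07540292]
[-2.51208816 -1.45582239  0.4708322 ]
[-2.71471534 -0.71238849 -1.30490626]
[-1.56198404 -0.94233662 -0.75980577]
```

View pics/s4.png

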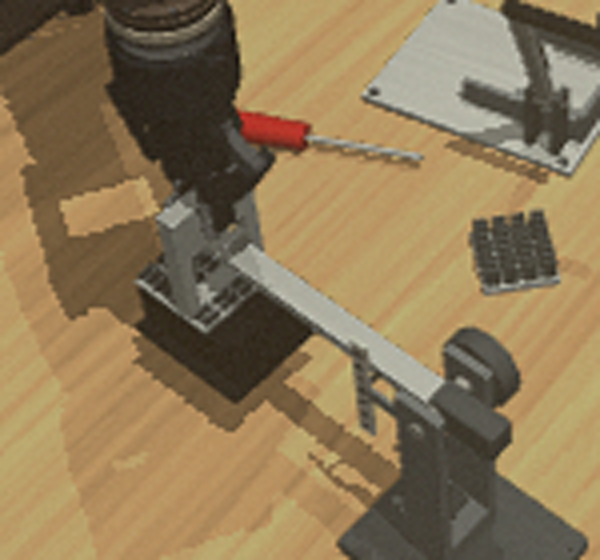

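send_rows --translation '[[0,-0.04,0.15],[0,-0.04,0.13],[0,0,0],[0,0,0],[0,0,0]]' --rotation '[[0,0,0],[0,0,0],[0,0,0],[0,0,0],[0,0,0]]' --grip '[5,5,5,5,5]'

```text
time: 22.32
eef_pos: [0.5013, -0.2126, 0.1683]
tcp_rot: [0.729, 0.684, 0.0, 0.0]
contact_force: [2.2, 0.1, -0.3]
opening: 0.173
```

```bash
python3 - <<'E'
from plant import eyes,ctrl
import numpy as np
a=[]
for k in range(8): a.append(ctrl.get_state()["contact_force"]); eyes.read_camera("top")
print(np.mean(a,0),ctrl.get_state()["eef_pos"])
E
```

```text
[ 2.4990141  -0.17804819  0.15720096] [ 0.50105217 -0.21259967  0.16806643]
```

send_rows --translation '[[0,0.04,0],[0,0,0],[0,0,0],[0,0,0],[0,0,0]]' --rotation '[[0,0,0],[0,0,0],[0,0,0],[0,0,0],[0,0,0]]' --grip '[5,5,18,20,22]' --squeeze 20

```text
time: 23.35
eef_pos: [0.5023, -0.2126, 0.1681]
tcp_rot: [0.729, 0.684, 0.0, 0.0]
contact_force: [-0.4, 0.8, 0.1]
opening: 0.256
```

send_rows --translation '[[0,0,0],[0,0,0],[0,0,0]]' --rotation '[[0,0,0],[0,0,0],[0,0,0]]' --grip '[23,24,24]'

```text
time: 23.72
eef_pos: [0.5023, -0.2127, 0.1681]
tcp_rot: [0.729, 0.684, 0.0, 0.0]
contact_force: [-0.1, 0.6, -0.3]
opening: 0.277
```

```bash
python3 - <<'E'
from plant import eyes,ctrl
import cv2,numpy as np
a=[]
for k in range(5): a.append(ctrl.get_state()["contact_force"]); i=eyes.read_camera("scene")["image"]
print(np.mean(a,0),ctrl.get_state()["eef_pos"])
cv2.imwrite("pics/s5.png",cv2.resize(i[180:280,200:300],None,fx=6,fy=6,interpolation=cv2.INTER_CUBIC))
E
```

```text
[-0.30809367  0.40079076 -0.22138721] [ 0.50223855 -0.21267003  0.16805507]
```

View pics/s5.png

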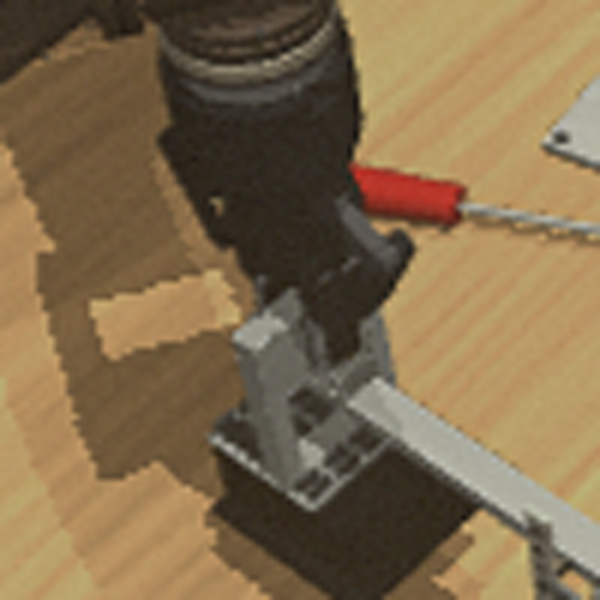

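The module hangs upright after release, with the window posts at (270,400) and (380,350). I'll withdraw straight up.

send_rows --translation '[[0,0,-0.2],[0,0,-0.3],[0,0,-0.4],[0,0,-0.5],[0,0,-0.5]]' --rotation '[[0,0,0],[0,0,0],[0,0,0],[0,0,0],[0,0,0]]' --grip '[25,26,28,28,28]'

```text
time: 24.6
eef_pos: [0.5024, -0.2128, 0.2266]
tcp_rot: [0.729, 0.684, 0.0, 0.001]
contact_force: [-0.5, 0.3, -1.1]
opening: 0.332
```

send_rows --translation '[[0,0,-1],[0,0,-1],[0,0,-1],[0,0,-1],[0,0,0]]' --rotation '[[0,0,0],[0,0,0],[0,0,0],[0,0,0],[0,0,0]]' --grip '[28,28,28,28,28]'

```text
time: 25.22
eef_pos: [0.5032, -0.2133, 0.3492]
tcp_rot: [0.729, 0.684, 0.001, 0.004]
contact_force: [-0.5, 0.2, -0.2]
opening: 0.331
```

send_rows --translation '[[0,0,0],[0,0,0],[0,0,0],[0,0,0],[0,0,0]]' --rotation '[[0,0,0],[0,0,0],[0,0,0],[0,0,0],[0,0,0]]' --grip '[28,28,28,28,28]'

```text
time: 25.85
eef_pos: [0.5022, -0.2127, 0.3448]
tcp_rot: [0.729, 0.684, -0.0, -0.0]
contact_force: [0.0, -0.0, -0.4]
opening: 0.326
```

```bash
python3 - <<'E'
from plant import eyes,ctrl
import cv2,numpy as np
i=eyes.read_camera("scene")["image"]
for _ in range(4): j=eyes.read_camera("scene")["image"]
d=cv2.absdiff(i,j);print("max motion diff",d.max(),d.mean(),ctrl.get_state()["time"],ctrl.get_state()["contact_force"])
cv2.imwrite("pics/s6.png",cv2.resize(j[130:330,170:400],None,fx=3,fy=3,interpolation=cv2.INTER_CUBIC))
E
```

```text
max motion diff 71 1.9475455729166666 26.1 [ 0.67677365 -0.49970772 -0.4189612 ]
```

View pics/s6.png

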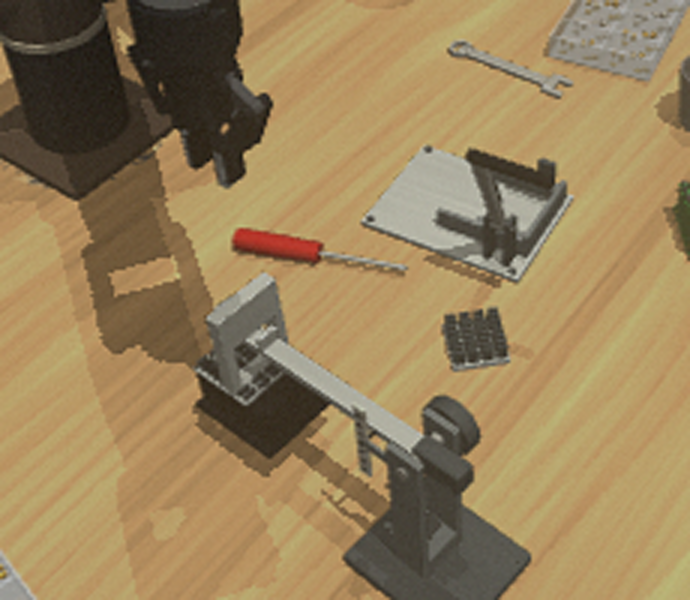

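The module hangs upright on the arm at (250,340) and the gripper is clear of it. The bar is open, and the bystanders in view look unmoved. Handing in.

```bash
python3 -c "
from plant import ticket
print(ticket.sign_off())"
```

```text
the job is handed in; nothing more can be done
None
```

The battery module is hanging on the weighing arm with the hold-down bar open, and I handed the job in at about 26 s of the 72 s allowed. The sign-off reports no verdict, so I don't know the judged result.

- **What I did:** I swung the bar past upright (about 1.86 rad) and let it fall onto its open stop. I then slid the module about 68 mm forward, lifted it and passed its window over the arm's tip. I lowered it until the vertical force at the wrist was near zero, after about 43 mm of descent from contact. Only then did I open the fingers, and I withdrew straight up.
- **Last checks:** The final scene picture shows the module upright on the arm, the bar open, the gripper clear, and the screwdriver, wrench and heat sink looking unmoved. The bottle and most of the cup were outside that crop, so I did not check them at the end.
- **Checks that disagreed or were inconclusive:**
  - My first estimate of the module's sideways position was about 12 mm off, because I assumed the cradle plate was centred on the module. The close wrist view corrected it before the grasp.
  - The final frame-to-frame motion check was inconclusive. It showed a large maximum difference (71) with a low mean (1.9), so I could not tell noise from small movement.

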